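# Shut the rod box and start its lid bolt

### The job

Lower the open lid of the blue welding-rod box until it is fully shut. Then take the red revolving grip of the crank on the lid, turn the crank backward (counter-clockwise seen from above) until the brass bolt drops a thread, and from there turn it forward (clockwise) one full turn, so that the bolt is started. A spring backs the bolt out if the crank is let go, so the job finishes while you are still holding the grip still there with the lid shut; leave the other things on the bench alone.

Things in the scene. Friction and masses are not known exactly. Their poses are not given: they have to be found in the camera images.
- rod_box: Fixed blue steel box, 200 mm deep (its x) by 360 mm wide (its y) by 90 mm high, open on top under a grey lid. Origin: centre of its underside; its -x side faces the robot (turned a little), its z points up.
- lid (a joint): Angle of the lid in rad: 0 fully shut, grows as it opens (starts 0.6 to 1.1). The lid is a 204 x 364 x 8 mm plate hinged along the box's far (+x) top edge. The hinge is stiff: the lid stays where it is left and takes up to about 10 N at its bar to lower. Shut, its upper face is 99 mm above the bench.
- lid_bar (a point): Centre of the black round bar of the lid, 16 mm thick, 120 mm long along the box's y, carried by two end lugs 38 mm in front of the lid's front edge (30 mm free gap between bar and lid). 240 mm from the hinge line. With the lid shut it is level, 95 mm above the bench and clear in front of the box.
- lid_hinge (a point): Middle of the lid's hinge line, which runs along the box's y, 91 mm above the bench; 100 mm behind (+x of the box) the box's centre.
- crank_axis (a point): Point on the crank's and bolt's axis, on the top face of the crank arm, 34 mm above the underside of the lid plate; in the middle of the lid, and it moves with the lid (with the lid shut it is 125 mm above the bench, above the middle of the box). Its z axis is the axis of the crank.
- crank (a joint): Angle of the crank in rad, clockwise (forward, seen from above the lid) counts up. At 0 the grip lies toward the robot (-x of the box) from the axis; it starts between 0.9 and 1.8. It takes about 2 N at the grip to turn, and a light return spring toward 0 adds up to 4 N after a full turn: let go there, it backs out. Where the thread starts, and so where the bolt drops, differs from box to box: somewhere 0.5 to 2.2 rad backward of the start.
- grip: Red round sleeve, 19 mm thick and 55 mm long, that stands upright on the end of the crank arm and revolves freely, so it can be held fast and led round the circle without turning the hand. Origin at its centre, 60 mm from the crank axis; with the lid shut its centre is 156 mm and its top 184 mm above the bench.
- bolt (a joint): Depth of the brass bolt in its thread, m. The bolt slides freely through the crank's hub and turns with it; a spring presses it down, so it drops even while the crank is held. Thread pitch 8 mm. It starts 0.5 to 3 mm deep, standing on the top of the thread; turned backward it rises to 0, then drops suddenly to 8 mm; each forward turn takes it 8 mm deeper, so one turn after the drop it reads 0.016.
- bolt_head (a point): Centre of the top of the hexagonal brass bolt head, 20 mm across, 10 mm high, which stands above the crank's hub on the crank axis: its top is 32 mm above the crank arm at depth 0, and 16 mm above it one turn after the drop.
- hammer: Bystander, to be left alone: hammer, 260 mm long, lying flat. Origin at its underside or handle line.
- brush: Bystander, to be left alone: hand brush, 240 mm long, lying flat. Origin at its underside or handle line.
- spray: Bystander, to be left alone: blue bottle with yellow label and red cap, 60 mm across, 170 mm tall. Origin at its underside or handle line.
- tip_jar: Bystander, to be left alone: grey jar with lid, 70 mm across, 90 mm tall. Origin at its underside or handle line.
- magnet: Bystander, to be left alone: red block-shaped holding magnet, 90 x 50 x 22 mm. Origin at its underside or handle line.
- angle: Bystander, to be left alone: piece of steel angle, 160 x 40 x 40 mm. Origin at its underside or handle line.

How it is judged:
By the outcome, as a careful person would: the job done as asked, in the order asked, and still so for the second after the job is handed in, while the arm keeps its last pose, push and grip.
It also fails if it takes over 58 s, if anything falls off the work surface, if the arm or the gripper's body presses on something with over 40 N, if the wrist force passes 120 N, or if a joint passes its speed limit or range.

### The arm

A 7-joint arm with a two-finger parallel gripper is mounted at the origin on the work surface. World frame = base frame: x ahead of the robot, y to its left, z up, the work surface at z = 0. Lengths are in m, angles in rad, forces in N, time in s.
With the tool pointing down it reaches from about 0.375 to 0.925 m from the base axis. Payload 3.1 kg.
Tool frame: the origin (TCP) lies midway between the tips of the shut fingers; the grasp point (between the pads) lies 19 mm behind it; z points along the fingers, y is the line along which they close (so a half turn about z gives the same grasp; the last joint's range is limited). The gripper opens to 85 mm and grips with 20 to 120 N. Pads are 22 mm wide; open, the fingers measure 114 mm over their backs; the gripper's body (76 mm by 85 mm) begins 54 mm behind the grasp point. The pads swing forward as they close: fully open they stand 13 mm farther back than shut.
Start: joints at [-1.239, 0.383, 0.044, 1.598, -0.018, 1.161, -0.05], TCP at [0.271, 0.591, 0.231] pointing down, gripper open.
Joint ranges: [-2.61, 2.61], [-0.41, 2.15], [-1.48, 1.57], [0, 2.5], [-1.57, 4.71], [0.05, 1.97], [-2.85, 2.85]. Speed limits (rad/s): [2.79, 2.79, 3.14, 3.14, 3.14, 3.14, 3.14].

### API

Orientations are given as a unit quaternion [w, x, y, z].
In Python, from station import sense, get_image, finish_job gives the robot as it stands.
- The arm moves only by the tool send_rows, never from a script. Its argument "moves" is a list of rows, each a list of 2 entries, a list of its own where there are three numbers: the shift along the tool's x, y, z in m, then the turn, a rotation vector about the tool's x, y, z in units of 5 degrees (1.0 is 5 degrees). In form: [[[x, y, z], [ax, ay, az]], ...]. A call has 1 to 10 rows; each row is the pose to reach, as a shift and turn from the pose commanded when the call began, along the tool's axes at that moment; what a row does not reach only later rows make up. A row lasts 1/10 s, in which the tool goes at most 50 mm and 8.59 degrees, less where a joint would pass 70% of its speed; a pose out of reach is approached as far as the arm can. A call with a gripper value outside its range is refused whole. "gripper" is the closure, from 0 (fully open) to 1 (shut), set as the call begins (left out, the last holds). The fingers move at their own pace and stop on an object; the grip force is fixed at half the most. Time passes only in rows, so rows that repeat a pose let the fingers close. It gives the time, the measured TCP pose, the force, the opening and the grip force at its end, in the units of the state.
- sense(): the state, without advancing time (a new reading comes with each control period).
- get_image(name): name is "scene" or "top" or "wrist"; returns a dict with "color" (400x640x3 uint8, red, green, blue), "range_z" (400x640 float32, m along the optical axis (not along the pixel's ray), 0 where there is no reading), "intrinsics" (3x3 intrinsics, pixels), "R" (3x3) and "t" (3): a world point X has camera coordinates R X + t. Camera axes: x right, y down, z forward; pixel columns grow to the right and rows downward; lengths in m; the calibration is good to about 2 mm. A picture is of the moment at which its call begins.
- finish_job(): hands the job in; it is judged then, once.
The state is a dict: "time": time; "joint_pos": joint angles; "joint_vel": joint speeds; "joint_torque": joint torques, N m; "ee_pos": TCP position; "eef_rot": TCP orientation; "wrist_force": force on the tool from outside, world axes, zero at the start; "torque": the same for the moment, N m; "finger_gap": finger opening in m; "grasp_force": force on a finger pad.
Only numpy, scipy, OpenCV 4.12 (cv2) and the standard library are available. Lean on these libraries where they do the work, as an engineer would, in place of code of your own. Each camera call takes 0.05 s, during which the arm holds its last target. There are 200 camera calls.

## Working session

There is one attempt and no reset: what is moved stays moved. The work goes in short steps, Python scripts to look and compute and a tool call to move; the robot and the scene stay as the last step left them, time stands still between calls to the robot, and variables do not carry over. Pictures are saved under pics/ and viewed, at most 10 in all, crops included, and the job is handed in when it is done.

Besides the shell and the picture viewer there is one more tool, called as name(argument=value, ...) on one line, values as JSON. send_rows: Moves the arm, as the interface text tells. Its arguments: {"type":"object","properties":{"moves":{"type":"array"},"gripper":{"type":"number"}},"required":["moves"]}

```bash
mkdir -p pics; cat > h.py <<'E'
import numpy as np, cv2
from station import sense, get_image, finish_job
from scipy.spatial.transform import Rotation as Ro
def cloud(im):
    z=im["range_z"];K=im["intrinsics"];v,u=np.mgrid[:z.shape[0],:z.shape[1]]
    c=np.stack([(u-K[0,2])/K[0,0]*z,(v-K[1,2])/K[1,1]*z,z],-1)
    w=(c-im["t"])@im["R"]; w[z==0]=np.nan
    return w
def save(im,n): cv2.imwrite("pics/"+n,im["color"][:,:,::-1])
E
python3 - <<'E'
from h import *
s=sense();print({k:np.round(v,3) for k,v in s.items()})
a=get_image("scene");b=get_image("top")
np.savez("i0.npz",sc=cloud(a),tc=cloud(b),s=a["color"],t=b["color"])
cv2.imwrite("pics/a.png",cv2.resize(np.vstack([a["color"],b["color"]])[:,:,::-1],(480,600)))
E
```

```text
{'time': np.float64(0.0), 'joint_pos': array([-1.239,  0.384,  0.044,  1.6  , -0.018,  1.161, -0.05 ]), 'joint_vel': array([-0.   , -0.001,  0.002, -0.   , -0.002,  0.001,  0.001]), 'joint_torque': array([-0.0000e+00, -4.3346e+01,  1.0240e+00, -2.4952e+01,  1.1000e-02,
        1.1000e-02, -0.0000e+00]), 'ee_pos': array([0.27, 0.59, 0.23]), 'eef_rot': array([-0.   ,  0.213,  0.977, -0.001]), 'wrist_force': array([ 0.247, -0.335, -0.005]), 'torque': array([-0.015, -0.044,  0.027]), 'grasp_force': np.float64(0.0), 'finger_gap': np.float64(0.086)}
```

View pics/a.png

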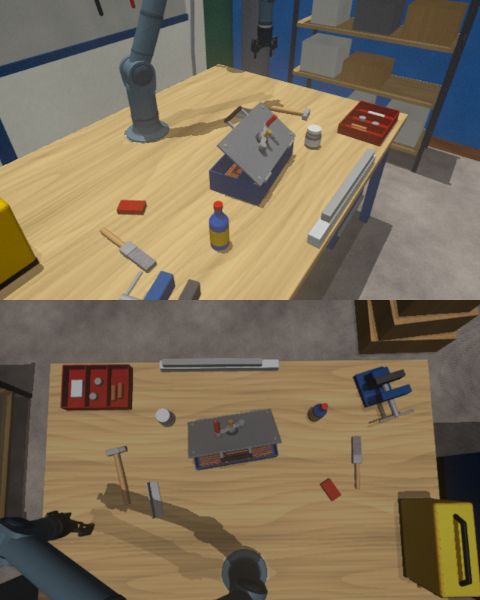

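The two views (scene above, top below) show the box ahead of the robot with the lid half open, its front facing the robot (top view ~(235,440)). The red grip is at ~(217,427), on the robot's left. The hammer and angle lie to the left-front.

```bash
python3 - <<'E'
from h import *
d=np.load("i0.npz");w=d["tc"];c=d["t"].astype(int)
# region top: full pix = /0.75
r=(slice(140,240),slice(235,395));p=w[r].reshape(-1,3);q=c[r].reshape(-1,3)
print("corner coords",w[150,250],w[225,380])
red=(q[:,0]>130)&(q[:,1]<60)&(q[:,2]<60)&(p[:,2]>0.15); print("red",red.sum(),np.nanmean(p[red],0))
# lid plane RANSAC
g=p[np.isfinite(p[:,0])&(p[:,2]>0.1)]
rng=np.random.default_rng(0);best=0
for _ in range(500):
    a=g[rng.choice(len(g),3,False)];n=np.cross(a[1]-a[0],a[2]-a[0])
    if np.linalg.norm(n)<1e-6: continue
    n/=np.linalg.norm(n);m=abs((g-a[0])@n)<.003
    if m.sum()>best:best=m.sum();M=m
L=g[M];n=np.linalg.svd(L-L.mean(0),full_matrices=False)[2][2];n*=np.sign(n[2])
ang=np.arccos(n[2]);h=np.array([-n[0],-n[1]]);print("lid n",n,"angle",ang,"N",best,"yaw of n", np.arctan2(n[1],n[0]))
# rectangle
for lab,P in (("lid",L),):
    ex=np.cross([0,0,1],n);ex/=np.linalg.norm(ex);ey=np.cross(n,ex)
    uv=np.stack([(P-L.mean(0))@ex,(P-L.mean(0))@ey],1).astype(np.float32)
    R=cv2.minAreaRect(uv);print(R, "centre",L.mean(0)+ex*R[0][0]+ey*R[0][1],"ex",ex,"ey",ey)
cen=L.mean(0)+ex*R[0][0]+ey*R[0][1]
print("top edge z",np.percentile(L[:,2],[1,99]))
# scene cloud checks: back face of box, red grip, brass
w2=d["sc"].reshape(-1,3);c2=d["s"].astype(int).reshape(-1,3)
near=np.linalg.norm(w2[:,:2]-cen[:2],axis=1)<.3
red2=near&(c2[:,0]>120)&(c2[:,1]<60)&(c2[:,2]<60)&(w2[:,2]>.12);print("red scene",red2.sum(),w2[red2].mean(0))
D=(w2-cen)@n;m=near&(abs(D)<.008)&(w2[:,2]>.1);print("scene lid",m.sum(),np.median(D[m]))
# box back face
bm=near&(w2[:,2]>.015)&(w2[:,2]<.085)&(c2[:,2]>c2[:,0]+15);print(bm.sum());B=w2[bm][:,:2]
R=cv2.minAreaRect(B.astype(np.float32));print(R)
E
```

```text
corner coords [0.72158969 0.25099552 0.00379159] [ 0.45303108 -0.19571415 -0.00197546]
red 0 [nan nan nan]
lid n [0.57839728 0.08859878 0.81092962] angle 0.6250572593355885 N 4956 yaw of n 0.15199831880275746
((0.0008413642644882202, 0.007790572941303253), (0.363966166973114, 0.2511293590068817), 0.2698124647140503) centre [0.58574758 0.04091045 0.17193873] ex [-0.15141371  0.98847048  0.        ] ey [-0.80157999 -0.12278586  0.58514371]
top edge z [0.1013443  0.24274015]
red scene 44 [0.61748277 0.09383351 0.22122076]
scene lid 5574 -0.0012587876537144284
528
((0.6039057970046997, -0.09040755778551102), (0.19637878239154816, 0.10621865093708038), 7.187509536743164)<stdin>:6: RuntimeWarning: Mean of empty slice
```

```bash
cat >> h.py <<'E'
def rel(p,yaw=np.radians(8.7)):
    "shift in tool axes (m) and turn (5deg units) to world p with tool y at yaw, z down"
    s=sense();q=s["eef_rot"];R=Ro.from_quat([q[1],q[2],q[3],q[0]])
    y=np.array([np.cos(yaw),np.sin(yaw),0]);z=np.array([0,0,-1.]);T=Ro.from_matrix(np.stack([np.cross(y,z),y,z],1))
    print("t",s["time"],"at",np.round(s["ee_pos"],4),"F",np.round(s["wrist_force"],1),"gap",s["finger_gap"])
    for P in np.atleast_2d(p): print(P,"->",np.round(R.inv().apply(P-s["ee_pos"]),4),np.round(np.degrees((R.inv()*T).as_rotvec())/5,2))
E
python3 -c "
from h import *
rel([[.40,.31,.32],[.492,.027,.30]])"
```

```text
t 0.1 at [0.2705 0.5901 0.23  ] F [ 0.6 -0.3  0. ] gap 0.0856616704274224
[0.4  0.31 0.32] -> [-0.2344 -0.2009 -0.0895] [-0.02  0.02 11.34]
[0.492 0.027 0.3  ] -> [-0.436  -0.4198 -0.0689] [-0.02  0.02 11.34]
```

send_rows(moves=[[[-0.03, -0.025, -0.03], [0, 0, 1]], [[-0.06, -0.05, -0.06], [0, 0, 2]], [[-0.095, -0.08, -0.09], [0, 0, 3.5]], [[-0.13, -0.11, -0.09], [0, 0, 5]], [[-0.165, -0.14, -0.09], [0, 0, 6.5]], [[-0.2, -0.17, -0.09], [0, 0, 8]], [[-0.234, -0.2, -0.09], [0, 0, 9.5]], [[-0.265, -0.235, -0.09], [0, 0, 11]], [[-0.295, -0.27, -0.09], [0, 0, 11.3]], [[-0.33, -0.305, -0.09], [0, 0, 11.3]]], gripper=1)

```text
time: 1.1
ee_pos: [0.4432, 0.1745, 0.3208]
eef_rot: [-0.0, 0.65, 0.76, -0.0]
wrist_force: [1.0, 0.9, -0.4]
finger_gap: -0.0002
grasp_force: 0.0
```

```bash
python3 -c "
from h import *
rel([[.492,.027,.29],[.492,.027,.243]])"
```

```text
t 1.1 at [0.4432 0.1745 0.3208] F [ 1.   0.9 -0.4] gap -0.00018339489594585865
[0.492 0.027 0.29 ] -> [-0.1533  0.0253  0.0307] [-0.01 -0.    0.04]
[0.492 0.027 0.243] -> [-0.1533  0.0254  0.0777] [-0.01 -0.    0.04]
```

send_rows(moves=[[[-0.04, 0.006, 0], [0, 0, 0]], [[-0.085, 0.014, 0], [0, 0, 0]], [[-0.125, 0.02, 0.01], [0, 0, 0]], [[-0.153, 0.025, 0.03], [0, 0, 0]], [[-0.153, 0.025, 0.03], [0, 0, 0]], [[-0.153, 0.025, 0.03], [0, 0, 0]]])

```text
time: 1.7
ee_pos: [0.4913, 0.0283, 0.2904]
eef_rot: [-0.001, 0.651, 0.759, -0.001]
wrist_force: [-0.6, -0.3, 0.2]
finger_gap: 0.0004
grasp_force: 0.0
```

```bash
python3 - <<'E'
from h import *
rel([.492,.027,.243])
a=get_image("scene");b=get_image("wrist");save(b,"w1.png")
cv2.imwrite("pics/b.png",np.hstack([cv2.resize(a["color"][100:300,200:440],(420,350)),cv2.resize(b["color"],(380,350))])[:,:,::-1])
E
```

```text
t 1.7 at [0.4913 0.0283 0.2904] F [-0.6 -0.3  0.2] gap 0.00044048357630511
[0.492 0.027 0.243] -> [-0.0014  0.0006  0.0474] [-0.02 -0.    0.01]
```

View pics/b.png

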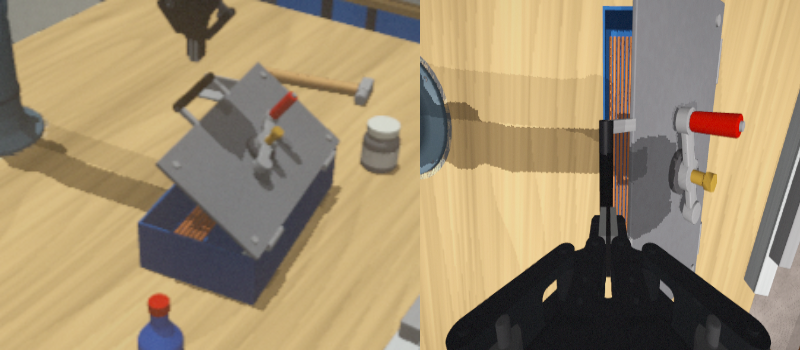

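The scene view (left) shows the lid half open with the arm over the bar. The wrist view (right) shows the shut fingertips at (607,230), directly in line with the black bar (column 607).

send_rows(moves=[[[0, 0, 0.02], [0, 0, 0]], [[0, 0, 0.04], [0, 0, 0]], [[0, -0.002, 0.05], [0, 0, 0]], [[0, -0.006, 0.057], [0, 0, 0]], [[0, -0.01, 0.063], [0, 0, 0]], [[0, -0.016, 0.073], [0, 0, 0]], [[0, -0.022, 0.083], [0, 0, 0]], [[0, -0.027, 0.094], [0, 0, 0]], [[0, -0.032, 0.105], [0, 0, 0]]])

```text
time: 2.7
ee_pos: [0.4594, 0.0256, 0.1869]
eef_rot: [-0.001, 0.649, 0.761, -0.0]
wrist_force: [-2.8, 0.4, 3.9]
finger_gap: 0.0001
grasp_force: 2.2
```

send_rows(moves=[[[0, -0.004, 0.012], [0, 0, 0]], [[0, -0.0075, 0.023], [0, 0, 0]], [[0, -0.01, 0.035], [0, 0, 0]], [[0, -0.0125, 0.047], [0, 0, 0]], [[0, -0.014, 0.058], [0, 0, 0]], [[0, -0.015, 0.07], [0, 0, 0]], [[0, -0.0157, 0.076], [0, 0, 0]], [[0, -0.0157, 0.082], [0, 0, 0]], [[0, -0.0157, 0.085], [0, 0, 0]], [[0, -0.0157, 0.085], [0, 0, 0]]])

```text
time: 3.7
ee_pos: [0.4449, 0.0212, 0.1027]
eef_rot: [-0.001, 0.65, 0.76, -0.001]
wrist_force: [-7.2, -0.0, 17.3]
finger_gap: 0.0001
grasp_force: 8.8
```

```bash
python3 - <<'E'
from h import *
rel([.44,.02,.103])
a=get_image("scene");b=get_image("wrist")
cv2.imwrite("pics/c.png",np.hstack([cv2.resize(a["color"][100:300,200:440],(420,350)),cv2.resize(b["color"],(380,350))])[:,:,::-1])
w=cloud(a).reshape(-1,3);c=np.array([.583,.041]);bx=np.array([.9885,.1514]);by=np.array([-.1514,.9885])
X=(w[:,:2]-c)@bx;Y=(w[:,:2]-c)@by
for x0 in(-.085,-.04,.05,.085):
  m=(abs(X-x0)<.008)&(Y<-.1)&(Y>-.16)&(w[:,2]>.05);print(x0,m.sum(),np.median(w[m,2]))
E
```

```text
t 3.7 at [0.4449 0.0212 0.1027] F [-7.2 -0.  17.3] gap 0.00011470927226238483
[0.44  0.02  0.103] -> [-0.0004 -0.0051 -0.0003] [-0.03 -0.01  0.03]
-0.085 70 0.09796279524968252
-0.04 78 0.09791961884439815
0.05 82 0.09833374000508541
0.085 85 0.0982028912946975
```

View pics/c.png

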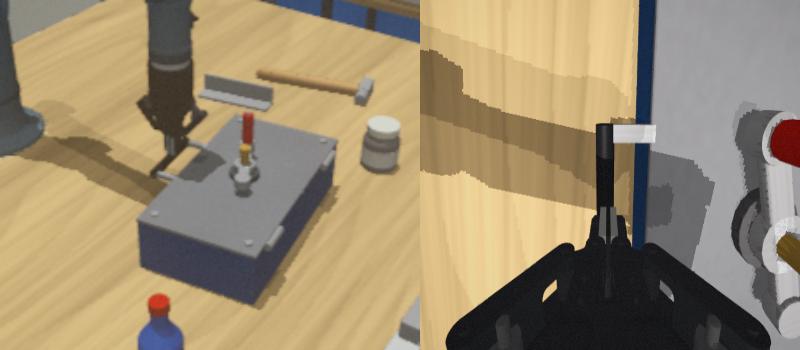

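The lid is flat and shut: its face measures 98 mm at all four points, and the tips rest on the bar with 17 N. Now I rise and locate the grip.

send_rows(moves=[[[0, 0, -0.03], [0, 0, 0]], [[0, 0, -0.08], [0, 0, 0]], [[0, 0, -0.13], [0, 0, 0]], [[0, 0, -0.17], [0, 0, 0]], [[0, 0, -0.17], [0, 0, 0]]], gripper=0.4)

```text
time: 4.3
ee_pos: [0.4503, 0.0218, 0.2778]
eef_rot: [0.004, 0.65, 0.759, 0.007]
wrist_force: [0.9, 0.4, -0.4]
finger_gap: 0.051
grasp_force: 0.0
```

```bash
python3 - <<'E'
from h import *
C=np.array([.583,.041]);bx=np.array([.9885,.1514]);by=np.array([-.1514,.9885])
for n in("scene","wrist","top"):
    im=get_image(n);w=cloud(im).reshape(-1,3);c=im["color"].astype(int).reshape(-1,3)
    nr=(np.linalg.norm(w[:,:2]-C,axis=1)<.11)
    m=nr&(c[:,0]>90)&(c[:,1]<.45*c[:,0])&(c[:,2]<.45*c[:,0])&(w[:,2]>.125)&(w[:,2]<.2)
    if m.sum()<5: print(n,m.sum());continue
    p=w[m];cam=-im["R"].T@im["t"]
    mean=p.mean(0);d=(mean-cam)[:2];d/=np.linalg.norm(d)
    top=p[p[:,2]>np.percentile(p[:,2],95)-.004]
    ctr=mean[:2]+d*.0075; e=ctr-C
    print(n,m.sum(),"mean",mean,"z",np.percentile(p[:,2],[2,98]),"minmax mid",(np.percentile(p,2,0)+np.percentile(p,98,0))/2,"top",top.mean(0),"ctr",ctr,"ang",np.arctan2(e@by,-(e@bx)),"r",np.hypot(*e))
    b=nr&(c[:,0]>100)&(c[:,2]<.5*c[:,0])&(c[:,1]>.55*c[:,0])&(w[:,2]>.13)&(w[:,2]<.17)
    if b.sum()>3: q=w[b]; print("  brass",b.sum(),q.mean(0),q[:,2].max(),q[q[:,2]>q[:,2].max()-.004].mean(0))
    if n!="top": cv2.imwrite("pics/d_%s.png"%n,im["color"][:,:,::-1])
rel([.583,.041,.25])
E
```

```text
scene 37 mean [0.55773743 0.08456939 0.1608833 ] z [0.13115082 0.18295147] minmax mid [0.5558823  0.08519819 0.15705115] top [0.55679551 0.08436506 0.18125812] ctr [0.55374928 0.09092113] ang 1.1927605056385324 r 0.05785952228205572
  brass 41 [0.58516519 0.03534098 0.14659497] 0.15691688887275335 [0.58525752 0.03792638 0.1547225 ]
wrist 804 mean [0.54804088 0.09236999 0.16838043] z [0.13336695 0.18394955] minmax mid [0.5519024  0.09235916 0.15865825] top [0.55140846 0.092131   0.18272488] ctr [0.55554018 0.09247287] ang 1.232703993679854 r 0.0583395118004041
  brass 356 [0.58110189 0.04066607 0.15362311] 0.1560859839857065 [0.58183184 0.04008774 0.15454589]
top 13 mean [0.54896966 0.09038888 0.18174397] z [0.16930956 0.18717769] minmax mid [0.55053048 0.09149055 0.17824362] top [0.54996985 0.08978314 0.18491874] ctr [0.55561182 0.09387196] ang 1.2448252916099127 r 0.05954457416562561
  brass 18 [0.57953426 0.03855846 0.1550956 ] 0.1606459513658001 [0.57839445 0.03867507 0.15809934]
t 4.45 at [0.4449 0.0213 0.2708] F [-0.6  0.8 -0.5] gap 0.05108645992477896
[0.583 0.041 0.25 ] -> [-0.0018  0.1394  0.0208] [ 0.   -0.    0.03]
```

```bash
python3 -c "
from h import *
rel([[.554,.0925,.26],[.554,.0925,.140]])"
```

```text
t 4.45 at [0.4449 0.0213 0.2708] F [-0.6  0.8 -0.5] gap 0.05108645992477896
[0.554  0.0925 0.26  ] -> [0.0536 0.1187 0.0108] [ 0.   -0.    0.03]
[0.554  0.0925 0.14  ] -> [0.0536 0.1187 0.1308] [ 0.   -0.    0.03]
```

send_rows(moves=[[[0.018, 0.04, 0], [0, 0, 0]], [[0.036, 0.08, 0.01], [0, 0, 0]], [[0.0536, 0.1187, 0.01], [0, 0, 0]], [[0.0536, 0.1187, 0.02], [0, 0, 0]], [[0.0536, 0.1187, 0.05], [0, 0, 0]], [[0.0536, 0.1187, 0.08], [0, 0, 0]], [[0.0536, 0.1187, 0.11], [0, 0, 0]], [[0.0536, 0.1187, 0.13], [0, 0, 0]], [[0.0536, 0.1187, 0.13], [0, 0, 0]]])

```text
time: 5.35
ee_pos: [0.549, 0.091, 0.1358]
eef_rot: [-0.003, 0.651, 0.759, -0.005]
wrist_force: [0.0, 0.3, 0.1]
finger_gap: 0.0514
grasp_force: 0.0
```

```bash
python3 - <<'E'
from h import *
rel([.554,.0925,.14])
a=get_image("scene");b=get_image("wrist")
cv2.imwrite("pics/e.png",np.hstack([cv2.resize(a["color"][100:300,200:440],(420,350)),cv2.resize(b["color"],(380,350))])[:,:,::-1])
E
```

```text
t 5.35 at [0.549  0.091  0.1358] F [0.  0.3 0.1] gap 0.05142743915984589
[0.554  0.0925 0.14  ] -> [ 0.0007  0.0051 -0.0042] [-0.13  0.03  0.03]
```

View pics/e.png

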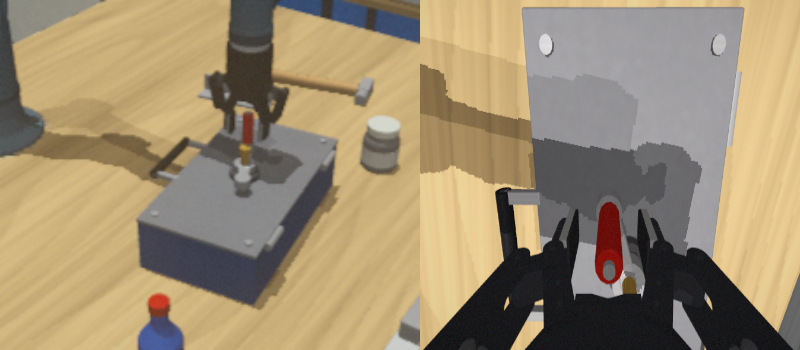

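The red grip stands between the two open fingers (wrist view ~(608,245)), well centred. Now I close.

send_rows(moves=[[[0, 0, 0], [0, 0, 0]], [[0, 0, 0], [0, 0, 0]], [[0, 0, 0], [0, 0, 0]], [[0, 0, 0], [0, 0, 0]], [[0, 0, 0], [0, 0, 0]], [[0, 0, 0], [0, 0, 0]]], gripper=1)

```text
time: 6.05
ee_pos: [0.5545, 0.093, 0.1426]
eef_rot: [0.0, 0.65, 0.76, 0.001]
wrist_force: [-2.9, -0.2, 6.6]
finger_gap: 0.0175
grasp_force: 58.4
```

```bash
cat >> h.py <<'E'
A=np.array([.5825,.0405])
BX=np.array([.9885,.1514]);BY=np.array([-.1514,.9885])
def ang():
    s=sense();e=s["ee_pos"][:2]-A;a=np.arctan2(e@BY,-(e@BX))
    print("t",s["time"],"p",np.round(s["ee_pos"],4),"ang",round(a,3),"r",round(np.hypot(*e),4),"F",np.round(s["wrist_force"],1),"Fbox",np.round([s["wrist_force"][:2]@BX,s["wrist_force"][:2]@BY],1),"gap",round(s["finger_gap"],4),"gf",s["grasp_force"]);return a
def arc(a0,da,n=10,r=.06):
    "rows (tool x=box y, tool y=box x) from angle a0 by da"
    a=a0+da*np.arange(1,n+1)/n
    print(np.round(np.stack([r*(np.sin(a)-np.sin(a0)),-r*(np.cos(a)-np.cos(a0))],1),4).tolist())
def bolt(name=None):
    im=get_image("scene");w=cloud(im);c=im["color"].astype(int)
    m=(np.linalg.norm(w[...,:2]-A,axis=2)<.03)&(c[...,0]>80)&(c[...,2]<.55*c[...,0])&(c[...,1]>.5*c[...,0])&(w[...,2]>.128)&(w[...,2]<.17)
    q=w[m];print("brass",m.sum(),"z98",np.percentile(q[:,2],[50,90,98]) if len(q)>3 else None,"rows",np.where(m)[0].min() if m.any() else None)
    if name: cv2.imwrite("pics/"+name,cv2.resize(c[130:230,290:400].astype(np.uint8)[:,:,::-1],None,fx=5,fy=5))
E
python3 -c "
from h import *
a=ang();arc(a,-.6);bolt()"
```

```text
t 6.05 p [0.5545 0.093  0.1426] ang 1.233 r 0.0595 F [-2.9 -0.2  6.6] Fbox [-2.9  0.2] gap 0.0175 gf 58.3924126625061
[[-0.0013, -0.0034], [-0.0028, -0.0066], [-0.0045, -0.0098], [-0.0063, -0.0129], [-0.0084, -0.0158], [-0.0106, -0.0187], [-0.013, -0.0214], [-0.0156, -0.0239], [-0.0183, -0.0263], [-0.0211, -0.0285]]
brass 50 z98 [0.14947693 0.15462765 0.15595451] rows 182
```

send_rows(moves=[[[-0.0013, -0.0034, 0], [0, 0, 0]], [[-0.0028, -0.0066, 0], [0, 0, 0]], [[-0.0063, -0.0129, 0], [0, 0, 0]], [[-0.0063, -0.0129, 0], [0, 0, 0]]])

```text
time: 6.5
ee_pos: [0.5423, 0.085, 0.1426]
eef_rot: [-0.0, 0.65, 0.76, 0.001]
wrist_force: [-2.5, 1.2, 8.4]
finger_gap: 0.0178
grasp_force: 59.0
```

```bash
python3 -c "
from h import *
a=ang();arc(.993,-.24,3);arc(.753,-.24,3);arc(.513,-.24,3);arc(.273,-.24,3);bolt('f.png')"
```

```text
t 6.5 p [0.5423 0.085  0.1426] ang 0.987 r 0.06 F [-2.5  1.2  8.4] Fbox [-2.3  1.5] gap 0.0178 gf 59.002681374549866
[[-0.0028, -0.0039], [-0.0059, -0.0076], [-0.0092, -0.011]]
[[-0.0036, -0.0031], [-0.0075, -0.006], [-0.0116, -0.0085]]
[[-0.0043, -0.0022], [-0.0087, -0.004], [-0.0133, -0.0055]]
[[-0.0047, -0.0011], [-0.0094, -0.0018], [-0.0142, -0.0022]]
brass 48 z98 [0.14859879 0.15540207 0.1564959 ] rows 182
```

View pics/f.png

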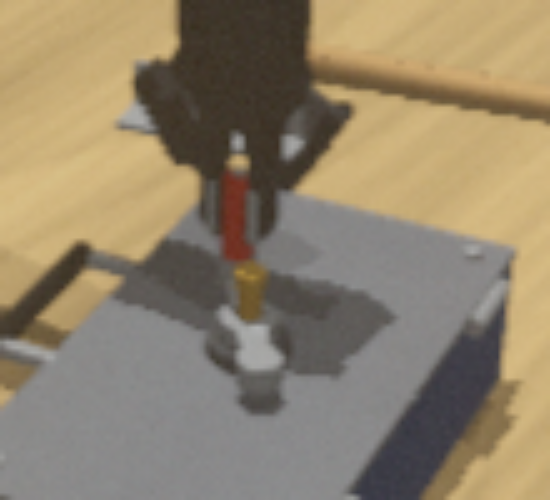

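The grip is held in the fingers at ~(236,215) and the brass head is in clear view at ~(250,290), still high.

send_rows(moves=[[[-0.0028, -0.0039, 0], [0, 0, 0]], [[-0.0059, -0.0076, 0], [0, 0, 0]], [[-0.0092, -0.011, 0], [0, 0, 0]], [[-0.0092, -0.011, 0], [0, 0, 0]]])

```text
time: 6.95
ee_pos: [0.5325, 0.0745, 0.1426]
eef_rot: [-0.001, 0.65, 0.76, 0.001]
wrist_force: [-3.7, 2.6, 9.0]
finger_gap: 0.0177
grasp_force: 59.1
```

```bash
python3 -c "
from h import *
a=ang();bolt()"
```

```text
t 6.95 p [0.5325 0.0745 0.1426] ang 0.749 r 0.0604 F [-3.7  2.6  9. ] Fbox [-3.2  3.1] gap 0.0177 gf 59.12517070770264
brass 44 z98 [0.1481766  0.15454343 0.1551747 ] rows 183
```

send_rows(moves=[[[-0.0036, -0.0031, 0], [0, 0, 0]], [[-0.0075, -0.006, 0], [0, 0, 0]], [[-0.0116, -0.0085, 0], [0, 0, 0]], [[-0.0116, -0.0085, 0], [0, 0, 0]]])

```text
time: 7.4
ee_pos: [0.5254, 0.0616, 0.1426]
eef_rot: [-0.001, 0.65, 0.76, 0.001]
wrist_force: [-4.3, 3.0, 11.6]
finger_gap: 0.0176
grasp_force: 59.3
```

```bash
python3 -c "
from h import *
a=ang();bolt()"
```

```text
t 7.4 p [0.5254 0.0616 0.1426] ang 0.506 r 0.0609 F [-4.3  3.  11.6] Fbox [-3.8  3.6] gap 0.0176 gf 59.32439088821411
brass 45 z98 [0.1473469  0.15583006 0.15683534] rows 183
```

send_rows(moves=[[[-0.0043, -0.0022, 0], [0, 0, 0]], [[-0.0087, -0.004, 0], [0, 0, 0]], [[-0.0133, -0.005, 0], [0, 0, 0]], [[-0.0133, -0.005, 0], [0, 0, 0]]])

```text
time: 7.85
ee_pos: [0.5216, 0.0472, 0.1425]
eef_rot: [-0.002, 0.65, 0.76, -0.0]
wrist_force: [-7.7, 0.9, 14.3]
finger_gap: 0.0176
grasp_force: 59.7
```

```bash
python3 -c "
from h import *
a=ang();bolt();arc(.033,-.24,3);arc(-.207,-.24,3);arc(-.447,-.24,3);arc(-.687,-.24,3)"
```

```text
t 7.85 p [0.5216 0.0472 0.1425] ang 0.261 r 0.0613 F [-7.7  0.9 14.3] Fbox [-7.5  2. ] gap 0.0176 gf 59.65015411376953
brass 36 z98 [0.14429393 0.14787658 0.14917204] rows 185
[[-0.0048, 0.0], [-0.0096, 0.0005], [-0.0143, 0.0012]]
[[-0.0047, 0.0012], [-0.0092, 0.0027], [-0.0136, 0.0046]]
[[-0.0042, 0.0022], [-0.0083, 0.0048], [-0.0121, 0.0077]]
[[-0.0036, 0.0032], [-0.0069, 0.0067], [-0.0099, 0.0104]]
```

The bolt dropped: the head went from 157 to 149 mm, between 0.51 and 0.26 rad. So one full turn ends at a grip angle of about 0.39 rad again. I'll also correct the circle centre by 1.4 mm.

```bash
python3 - <<'E'
from h import *
a=np.linspace(.273,.40+2*np.pi,55)
f=lambda a,r,cx,cy:np.stack([cy+r*np.sin(a),cx-r*np.cos(a)],-1)
P=f(a,.06,-.0014,-.0005);P[0]=f(.273,.0595,0,0)
for k in range(0,54,10): print(round(a[k],3),[[[float(x),float(y),0],[0,0,0]] for x,y in np.round(P[k+1:k+11]-P[k],4)])
E
```

```text
0.273 [[[0.0064, 0.0004, 0], [0, 0, 0]], [[0.0128, 0.0035, 0], [0, 0, 0]], [[0.0188, 0.0074, 0], [0, 0, 0]], [[0.0243, 0.0119, 0], [0, 0, 0]], [[0.0292, 0.017, 0], [0, 0, 0]], [[0.0335, 0.0227, 0], [0, 0, 0]], [[0.037, 0.0289, 0], [0, 0, 0]], [[0.0399, 0.0354, 0], [0, 0, 0]], [[0.0419, 0.0423, 0], [0, 0, 0]], [[0.0431, 0.0493, 0], [0, 0, 0]]]
1.46 [[[0.0004, 0.0071, 0], [0, 0, 0]], [[-0.0001, 0.0142, 0], [0, 0, 0]], [[-0.0014, 0.0212, 0], [0, 0, 0]], [[-0.0036, 0.028, 0], [0, 0, 0]], [[-0.0065, 0.0345, 0], [0, 0, 0]], [[-0.0102, 0.0406, 0], [0, 0, 0]], [[-0.0145, 0.0462, 0], [0, 0, 0]], [[-0.0195, 0.0513, 0], [0, 0, 0]], [[-0.0251, 0.0557, 0], [0, 0, 0]], [[-0.0312, 0.0594, 0], [0, 0, 0]]]
2.647 [[[-0.0065, 0.003, 0], [0, 0, 0]], [[-0.0132, 0.0052, 0], [0, 0, 0]], [[-0.0202, 0.0066, 0], [0, 0, 0]], [[-0.0273, 0.0072, 0], [0, 0, 0]], [[-0.0344, 0.0069, 0], [0, 0, 0]], [[-0.0414, 0.0058, 0], [0, 0, 0]], [[-0.0483, 0.0038, 0], [0, 0, 0]], [[-0.0549, 0.0011, 0], [0, 0, 0]], [[-0.061, -0.0024, 0], [0, 0, 0]], [[-0.0668, -0.0066, 0], [0, 0, 0]]]
3.834 [[[-0.0052, -0.0049, 0], [0, 0, 0]], [[-0.0098, -0.0103, 0], [0, 0, 0]], [[-0.0137, -0.0163, 0], [0, 0, 0]], [[-0.0169, -0.0226, 0], [0, 0, 0]], [[-0.0193, -0.0293, 0], [0, 0, 0]], [[-0.0209, -0.0363, 0], [0, 0, 0]], [[-0.0216, -0.0433, 0], [0, 0, 0]], [[-0.0215, -0.0505, 0], [0, 0, 0]], [[-0.0206, -0.0575, 0], [0, 0, 0]], [[-0.0188, -0.0644, 0], [0, 0, 0]]]
5.021 [[[0.0026, -0.0066, 0], [0, 0, 0]], [[0.0059, -0.0129, 0], [0, 0, 0]], [[0.0099, -0.0188, 0], [0, 0, 0]], [[0.0147, -0.0241, 0], [0, 0, 0]], [[0.02, -0.0288, 0], [0, 0, 0]], [[0.0258, -0.0329, 0], [0, 0, 0]], [[0.0321, -0.0363, 0], [0, 0, 0]], [[0.0387, -0.0389, 0], [0, 0, 0]], [[0.0456, -0.0406, 0], [0, 0, 0]], [[0.0527, -0.0416, 0], [0, 0, 0]]]
6.208 [[[0.0071, -0.0001, 0], [0, 0, 0]], [[0.0142, 0.0006, 0], [0, 0, 0]], [[0.0211, 0.0022, 0], [0, 0, 0]], [[0.0279, 0.0046, 0], [0, 0, 0]]]
```

send_rows(moves=[[[0.0064, 0.0004, -0.001], [0, 0, 0]], [[0.0128, 0.0035, -0.001], [0, 0, 0]], [[0.0188, 0.0074, -0.001], [0, 0, 0]], [[0.0243, 0.0119, -0.001], [0, 0, 0]], [[0.0292, 0.017, -0.001], [0, 0, 0]], [[0.0335, 0.0227, -0.001], [0, 0, 0]], [[0.037, 0.0289, -0.001], [0, 0, 0]], [[0.0399, 0.0354, -0.001], [0, 0, 0]], [[0.0419, 0.0423, -0.001], [0, 0, 0]], [[0.0431, 0.0493, -0.001], [0, 0, 0]]])

```text
time: 8.9
ee_pos: [0.5649, 0.097, 0.1426]
eef_rot: [-0.0, 0.65, 0.76, -0.001]
wrist_force: [-2.8, -2.1, 7.7]
finger_gap: 0.0173
grasp_force: 59.0
```

```bash
python3 -c "
from h import *
ang();bolt()"
```

```text
t 8.9 p [0.5649 0.097  0.1426] ang 1.42 r 0.0592 F [-2.8 -2.1  7.7] Fbox [-3.1 -1.6] gap 0.0173 gf 59.021424651145935
brass 39 z98 [0.14250188 0.14640409 0.14762677] rows 185
```

Tracking well. The head is now at 147.6 mm, moving deeper.

send_rows(moves=[[[0.0004, 0.0071, 0], [0, 0, 0]], [[-0.0001, 0.0142, 0], [0, 0, 0]], [[-0.0014, 0.0212, 0], [0, 0, 0]], [[-0.0036, 0.028, 0], [0, 0, 0]], [[-0.0065, 0.0345, 0], [0, 0, 0]], [[-0.0102, 0.0406, 0], [0, 0, 0]], [[-0.0145, 0.0462, 0], [0, 0, 0]], [[-0.0195, 0.0513, 0], [0, 0, 0]], [[-0.0251, 0.0557, 0], [0, 0, 0]], [[-0.0312, 0.0594, 0], [0, 0, 0]]])

```text
time: 9.95
ee_pos: [0.6278, 0.0768, 0.1426]
eef_rot: [-0.002, 0.65, 0.76, -0.0]
wrist_force: [-4.1, 1.5, 8.3]
finger_gap: 0.018
grasp_force: 59.3
```

```bash
python3 -c "
from h import *
ang()"
```

```text
t 9.95 p [0.6278 0.0768 0.1426] ang 2.618 r 0.0581 F [-4.1  1.5  8.3] Fbox [-3.8  2.1] gap 0.018 gf 59.322765469551086
```

send_rows(moves=[[[-0.0065, 0.003, 0], [0, 0, 0]], [[-0.0132, 0.0052, 0], [0, 0, 0]], [[-0.0202, 0.0066, 0], [0, 0, 0]], [[-0.0273, 0.0072, 0], [0, 0, 0]], [[-0.0344, 0.0069, 0], [0, 0, 0]], [[-0.0414, 0.0058, 0], [0, 0, 0]], [[-0.0483, 0.0038, 0], [0, 0, 0]], [[-0.0549, 0.0011, 0], [0, 0, 0]], [[-0.061, -0.0024, 0], [0, 0, 0]], [[-0.0668, -0.0066, 0], [0, 0, 0]]])

```text
time: 10.95
ee_pos: [0.6331, 0.0091, 0.1427]
eef_rot: [0.0, 0.65, 0.76, 0.001]
wrist_force: [1.6, 5.0, 5.9]
finger_gap: 0.0177
grasp_force: 59.1
```

```bash
python3 -c "
from h import *
ang();bolt()"
```

```text
t 10.95 p [0.6331 0.0091 0.1427] ang -2.434 r 0.0595 F [1.6 5.  5.9] Fbox [2.3 4.7] gap 0.0177 gf 59.060803055763245
brass 27 z98 [0.13876613 0.14387086 0.14446538] rows 187
```

send_rows(moves=[[[-0.0052, -0.0049, 0], [0, 0, 0]], [[-0.0098, -0.0103, 0], [0, 0, 0]], [[-0.0137, -0.0163, 0], [0, 0, 0]], [[-0.0169, -0.0226, 0], [0, 0, 0]], [[-0.0193, -0.0293, 0], [0, 0, 0]], [[-0.0209, -0.0363, 0], [0, 0, 0]], [[-0.0216, -0.0433, 0], [0, 0, 0]], [[-0.0215, -0.0505, 0], [0, 0, 0]], [[-0.0206, -0.0575, 0], [0, 0, 0]], [[-0.0188, -0.0644, 0], [0, 0, 0]]])

```text
time: 12.0
ee_pos: [0.5734, -0.0205, 0.1427]
eef_rot: [0.002, 0.65, 0.76, 0.001]
wrist_force: [4.9, 4.3, 2.5]
finger_gap: 0.0174
grasp_force: 58.9
```

```bash
python3 -c "
from h import *
ang()"
```

```text
t 12.0 p [ 0.5734 -0.0205  0.1427] ang -1.271 r 0.0617 F [4.9 4.3 2.5] Fbox [5.5 3.5] gap 0.0174 gf 58.85549604892731
```

send_rows(moves=[[[0.0026, -0.0066, 0.001], [0, 0, 0]], [[0.0059, -0.0129, 0.001], [0, 0, 0]], [[0.0099, -0.0188, 0.001], [0, 0, 0]], [[0.0147, -0.0241, 0.001], [0, 0, 0]], [[0.02, -0.0288, 0.001], [0, 0, 0]], [[0.0258, -0.0329, 0.001], [0, 0, 0]], [[0.0321, -0.0363, 0.001], [0, 0, 0]], [[0.0387, -0.0389, 0.001], [0, 0, 0]], [[0.0456, -0.0406, 0.001], [0, 0, 0]], [[0.0527, -0.0416, 0.001], [0, 0, 0]]])

```text
time: 13.0
ee_pos: [0.5244, 0.0193, 0.1426]
eef_rot: [0.004, 0.652, 0.758, -0.001]
wrist_force: [1.1, -4.7, 7.3]
finger_gap: 0.0179
grasp_force: 59.5
```

send_rows(moves=[[[0.0071, -0.0001, 0], [0, 0, 0]], [[0.0142, 0.0006, 0], [0, 0, 0]], [[0.0211, 0.0022, 0], [0, 0, 0]], [[0.0279, 0.0046, 0], [0, 0, 0]], [[0.0279, 0.0046, 0], [0, 0, 0]], [[0.0279, 0.0046, 0], [0, 0, 0]]])

```text
time: 13.6
ee_pos: [0.5218, 0.049, 0.1425]
eef_rot: [0.0, 0.652, 0.758, -0.002]
wrist_force: [-5.1, -2.7, 15.4]
finger_gap: 0.0179
grasp_force: 60.4
```

```bash
python3 -c "
from h import *
a=ang();bolt('g.png')"
```

```text
t 13.6 p [0.5218 0.049  0.1425] ang 0.291 r 0.0613 F [-5.1 -2.7 15.4] Fbox [-5.5 -1.9] gap 0.0179 gf 60.356799960136414
brass 28 z98 [0.13772731 0.1408461  0.14204721] rows 187
```

View pics/g.png

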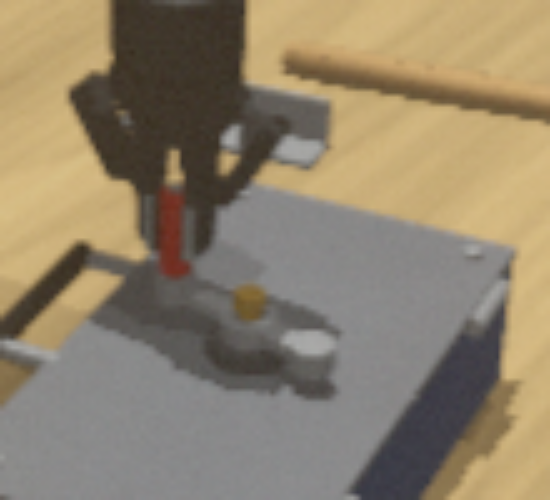

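The grip is held, the lid is shut and the bolt head has sunk to ~(250,303), with its top at 142 mm. It sits at 0.29 rad, so it needs about 0.12 rad more.

send_rows(moves=[[[0.0035, 0.001, 0], [0, 0, 0]], [[0.007, 0.0023, 0], [0, 0, 0]], [[0.007, 0.0023, 0], [0, 0, 0]], [[0.007, 0.0023, 0], [0, 0, 0]], [[0.007, 0.0023, 0], [0, 0, 0]]])

```text
time: 14.15
ee_pos: [0.5233, 0.0556, 0.1425]
eef_rot: [0.001, 0.652, 0.758, -0.002]
wrist_force: [-4.6, -3.2, 15.5]
finger_gap: 0.0178
grasp_force: 60.3
```

```bash
python3 - <<'E'
from h import *
ang();bolt()
w=cloud(get_image("scene")).reshape(-1,3);c=np.array([.583,.041]);X=(w[:,:2]-c)@BX;Y=(w[:,:2]-c)@BY
for x0 in(-.085,.085):
  m=(abs(X-x0)<.008)&(Y<-.1)&(Y>-.16)&(w[:,2]>.05);print(x0,np.median(w[m,2]))
E
```

```text
t 14.15 p [0.5233 0.0556 0.1425] ang 0.402 r 0.0611 F [-4.6 -3.2 15.5] Fbox [-5.  -2.5] gap 0.0178 gf 60.32684683799744
brass 30 z98 [0.13791952 0.14012583 0.14091791] rows 187
-0.085 0.09834943796100076
0.085 0.09815352310044637
```

```bash
python3 -c "
from h import *
print(finish_job())"
```

```text
the job is handed in; nothing more can be done
None
```

The job is handed in, with no verdict returned: the lid is shut and the bolt dropped and was turned forward one full turn (to within about 0.15 rad), its head at 141 mm as expected, with the grip still held.

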